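Free the twist-locked glaze sieve from its catch pot

ROBOT

A 7-joint arm with a two-finger parallel gripper is mounted at the origin on the work surface; the furniture and walls round the work are solid. World frame = base frame: x ahead of the robot, y to its left, z up, the work surface at z = 0. Lengths are in m, angles in degrees, forces in N, time in s.
With the tool pointing down it reaches from about 0.425 to 1.025 m from the base axis. Payload 3.6 kg.
Tool frame: the origin (TCP) lies on the centre line of the jaws, within the pads' length; the fingertips stand 17 mm ahead of it and the grasp point (between the pads) lies 2 mm behind it; z points along the fingers, y is the direction in which the jaws open and shut (so a half turn about z gives the same grasp; the last joint's range is limited). The gripper opens to 85 mm and grips with 20 to 120 N. Pads are 22 mm wide; open, the fingers measure 114 mm over their backs; the gripper's body (76 mm by 85 mm) begins 54 mm behind the grasp point. The pads swing forward as they close: fully open they stand 13 mm farther back than shut.
Start: joints at [-75.201, 33.873, 2.773, 92.16, -1.908, 54.013, -1.931], TCP at [0.25, 0.681, 0.216] pointing down, gripper open.
Joint ranges: [-153.93, 153.93], [-27.13, 128.08], [-72.61, 78.16], [10.71, 143.7], [-87.88, 267.88], [4.46, 118.87], [-176.78, 176.78]. Speed limits (degrees/s): [147.25, 147.25, 180, 180, 180, 180, 180].

INTERFACE

Orientations are given as a 3x3 rotation matrix whose columns are the frame's x, y, z axes.
In Python, from station import arm gives the robot as it stands.
- The arm moves only by the tool arm_command, never from a script. Its argument "increments" is a list of rows, each a list of 7 numbers: the shift along the world's x, y, z in m, then the turn, a rotation vector about the world's x, y, z in degrees, then the opening, from -1 (shut) to 1 (fully open), so that 0 is half open. In form: [[dx, dy, dz, wx, wy, wz, claw], ...]. A call has 1 to 10 rows; each row is the pose to reach, as a shift and turn from the pose commanded when the call began; what a row does not reach only later rows make up. A row lasts 1/12 s, in which the tool goes at most 41.7 mm and 7.16 degrees, less where a joint would pass 70% of its speed; a pose out of reach is approached as far as the arm can. A call with a gripper value outside its range is refused whole. The fingers move at their own pace and stop on an object; "grip_force" is the grip in N (left out, the last holds). Time passes only in rows, so rows that repeat a pose let the fingers close. It gives the time, the measured TCP pose, the force and the opening at its end, in the units of the state.
- arm.state(): the state, without advancing time (a new reading comes with each control period).
- arm.read_camera(name): name is "scene" or "side" or "wrist"; returns the picture (400x640x3 uint8, red, green, blue); there is no depth.
- arm.calibration(name): a dict with "camera_matrix" (3x3 intrinsics, pixels), "rvec" (rotation vector, rad) and "tvec" (3), from world to camera coordinates, as OpenCV has them. Camera axes: x right, y down, z forward; pixel columns grow to the right and rows downward; lengths in m; the calibration is good to about 2 mm. A picture is of the moment at which its call begins: read the wrist's pose just before it. calibration takes no time and is no camera call; for the wrist camera it gives the pose at the moment of the call.
- arm.close_job(): hands the job in, once; it reports no verdict.
The state is a dict: "time": time; "joint_positions": joint angles; "qvel": joint speeds; "tau": joint torques, N m; "tool_pos": TCP position; "ee_rot": TCP orientation; "force": force on the tool from outside, world axes, zero at the start; "torque": the same for the moment, N m; "opening": finger opening in m.
Only numpy, scipy, OpenCV 4.12 (cv2) and the standard library are available. Lean on these libraries where they do the work, as an engineer would, in place of code of your own. Each camera call takes 0.05 s, during which the arm holds its last target.

TASK

The small steel glaze sieve is stuck in one of the two grey catch pots: two lugs on it have caught under the tabs in the pot's mouth, so it will not come straight up. Take it by its rim, twist it a sixth of a turn either way to free it, lift it out without lifting the pot off the bench, and set it down upright, not dropped, wholly on the round plaster bat to dry. Leave both pots standing where they are.

Things in the scene. Friction and masses are not known exactly. Their poses are not given: they have to be found in the camera images.
- sieve_mid (a point): Small steel sieve, an open cup 95 mm high, 54 mm outside, wall 3 mm; its rim, the top 9 mm, is 60 mm outside, 54 mm inside. Point: on its axis, half-way up; z up out of the mouth, x through its two lugs (32 to 40 mm above the foot, out to 35 mm from the axis). About 0.15 kg. It starts in the catch pot, foot 20 mm and top 115 mm above the bench. Grip the round rim across, from above, any direction.
- catch_pot: Grey plastic pot holding the sieve, 70 mm high, 93 mm wide, 0.9 kg, loose; origin under its centre. Two inward tabs in its mouth (40 degrees wide, opposite, on its x axis) hold the sieve's lugs: pulled straight, the sieve lifts the pot along after 3 mm. Turned on its axis 40 to 140 degrees either way from the start it comes straight out (3 mm play, little friction); lift it 80 mm to be clear.
- empty_pot: The same pot without a sieve, a bystander, loose; origin at the centre of its underside. Either pot may stand on the left or on the right.
- plaster_bat: Round pale plaster slab fixed on the bench, 136 mm across, flat top 16 mm above the bench; origin at the centre of its underside. (Obstacle near by: right of all these things, about y = 0.02 to -0.27, x = 0.2 to 0.58, stands a wooden tool chest with its lid raised; pass over it at 0.45 m or higher, or go round.)
Things that resemble listed ones, but are neither listed nor needed, are in the scene too. Leave any blue or red look-alike of the part that bears sieve_mid alone.

How it is judged (in metres and radians):
On the way, in this order (a step that is already met when the one before it is completed fails the run):
1. the sieve is lifted clear of the pot (z of sieve_mid in the frame of catch_pot above 0.115 m), for 0.05 s.
2. the sieve is lowered to within 15 mm of the bat, over it, still held (horizontal distance between sieve_mid and plaster_bat below 0.05 m and z of sieve_mid in the frame of plaster_bat below 0.0785 m and contact force between the fingers and sieve above 0.5 N), for 0.02 s.
At the end, for the whole second after the job is handed in: The sieve stands upright (within 10 degrees), at rest on its foot on the plaster bat, its axis within 45 mm of the bat's centre; both pots stand upright within 40 mm of where they stood (horizontal distance between sieve_mid and plaster_bat below 0.045 m and z of sieve_mid in the frame of plaster_bat between 0.058 and 0.069 m and angle between each of sieve_mid, catch_pot, empty_pot's own z axis and vertical below 0.17 rad and linear speed of sieve below 0.03 m/s and height (world z) of catch_pot below 0.01 m and distance of each of catch_pot, empty_pot from where it was at the start of the episode below 0.04 m); the robot touches nothing.
It fails at once if the catch pot is lifted more than 20 mm off the bench (height (world z) of catch_pot above 0.02 m).
It also fails if it takes over 48 s, if anything falls off the work surface, if the arm or the gripper's body presses on something with over 40 N, if the wrist force passes 120 N, or if a joint passes its speed limit or range.

## Working session

There is one attempt and no reset: what is moved stays moved. The work goes in short steps, Python scripts to look and compute and a tool call to move; the robot and the scene stay as the last step left them, time stands still between calls to the robot, and variables do not carry over. Pictures are saved under pics/ and viewed, and the job is handed in when it is done.

Besides the shell and the picture viewer there is one more tool, called after ">>>" as a command line: name --pt "numbers of a row" for each row, then --argument value for the rest. arm_command: Moves the arm, as the interface text tells. Its arguments: {"type":"object","properties":{"increments":{"type":"array","items":{"type":"array","items":{"type":"number"}}},"grip_force":{"type":"number"}},"required":["increments"]}

```bash
ls; mkdir -p pics
python3 - <<'E'
from station import arm
import cv2
for n in ("scene","side","wrist"):
    c=arm.calibration(n); print(n,c)
    cv2.imwrite(f"pics/{n}0.png",cv2.cvtColor(arm.read_camera(n),cv2.COLOR_RGB2BGR))
print(arm.state())
E
```

```text
pics
scene {'camera_matrix': array([[399.60327426,   0.        , 326.22048403],
       [  0.        , 399.60327426, 201.36093509],
       [  0.        ,   0.        ,   1.        ]]), 'rvec': array([ 1.39296507, -2.2278239 ,  0.84800134]), 'tvec': array([0.44004178, 0.28208754, 0.70672995])}
side {'camera_matrix': array([[461.53589633,   0.        , 320.18019235],
       [  0.        , 461.53589633, 200.56626689],
       [  0.        ,   0.        ,   1.        ]]), 'rvec': array([ 0.64402097,  2.69944207, -1.09663391]), 'tvec': array([ 0.32113371, -0.25088621,  1.21148554])}
wrist {'camera_matrix': array([[315.85966201,   0.        , 320.7538157 ],
       [  0.        , 315.85966201, 201.33778356],
       [  0.        ,   0.        ,   1.        ]]), 'rvec': array([-2.36083463, -1.64884799, -0.25119911]), 'tvec': array([-0.724734  , -0.03934608,  0.38011737])}
{'time': 0.15, 'joint_positions': array([-75.20267824,  33.91710489,   2.7679759 ,  92.2183486 ,
        -1.90848015,  54.01104494,  -1.93141665]), 'qvel': array([ 0.05136809, -0.02802085,  0.08360471, -0.37712456,  0.14961024,
       -0.01619164, -0.06029108]), 'tau': array([ 3.40536819e-03, -5.49249101e+01,  1.54985726e+00, -1.98454070e+01,
        9.54769755e-03,  5.66502844e-03,  4.00821648e-06]), 'tool_pos': array([0.24956077, 0.67999674, 0.21456777]), 'ee_rot': array([[-9.38789545e-01,  3.44490819e-01, -5.15261439e-04],
       [ 3.44491192e-01,  9.38788056e-01, -1.67447803e-03],
       [-9.31210238e-05, -1.74948550e-03, -9.99998465e-01]]), 'force': array([0.4794275 , 0.14979526, 0.61216415]), 'torque': array([ 0.03332089, -0.01550167, -0.00246518]), 'opening': 0.08545381660365485}
```

View pics/scene0.png

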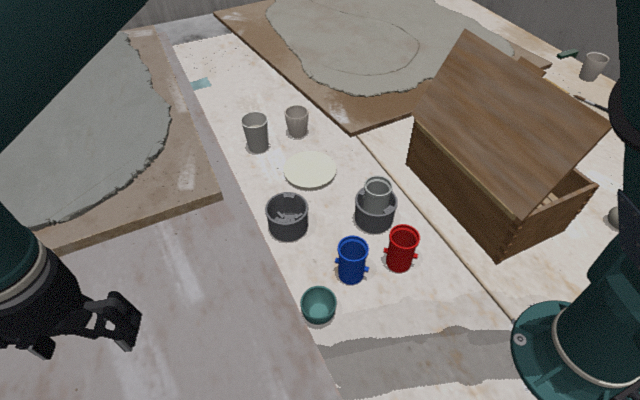

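View pics/side0.png

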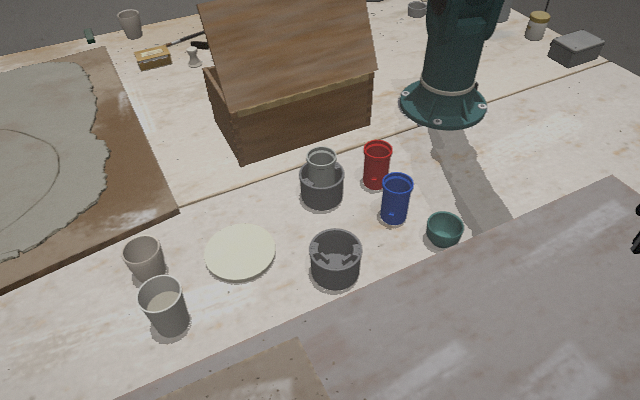

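View pics/wrist0.png

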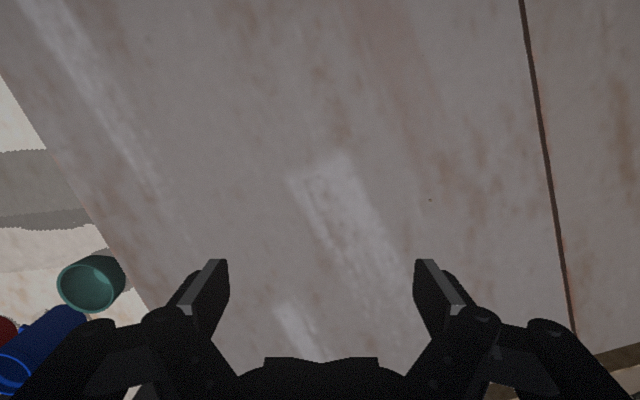

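The scene view shows these candidates:
- A grey cup standing in a grey pot at (377,190), which is (321,165) in the side view. This fits the steel sieve stuck in the catch pot.
- An empty grey pot at (288,215).
- A blue look-alike at (352,260) and a red one at (403,248).
- The pale bat at (310,170).

I'll confirm with enlarged crops.

Run:
```python
import cv2, numpy as np
a=cv2.imread("pics/scene0.png")[130:250,230:430]; b=cv2.imread("pics/side0.png")[135:295,190:390]
cv2.imwrite("pics/cropA.png",cv2.resize(a,None,fx=4,fy=4,interpolation=cv2.INTER_CUBIC))
cv2.imwrite("pics/cropB.png",cv2.resize(b[:150],None,fx=4,fy=4,interpolation=cv2.INTER_CUBIC))
```

```text
(no output)
```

View pics/cropA.png

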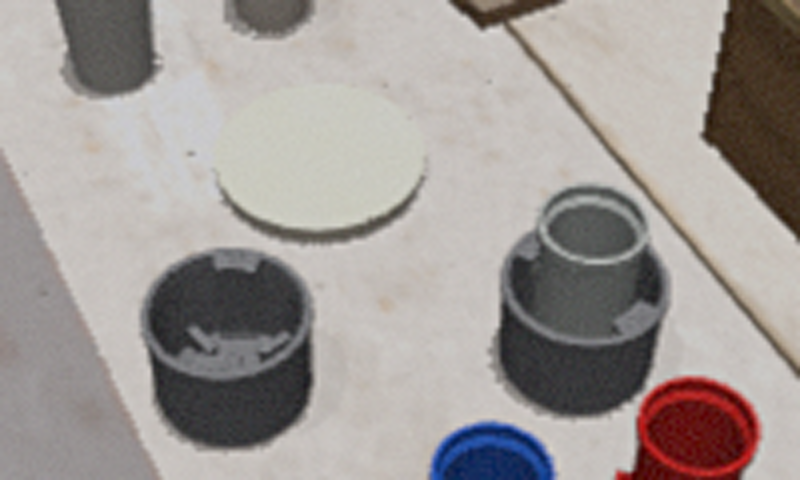

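View pics/cropB.png

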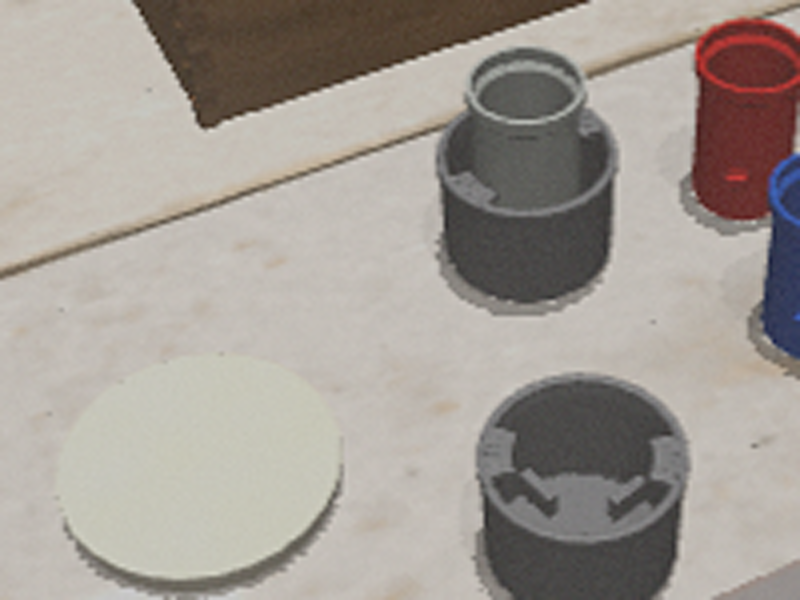

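```bash
cat > h.py <<'E'
from station import arm
import numpy as np, cv2
def back(n,uv,z,c=None):
    c=c or arm.calibration(n); R=cv2.Rodrigues(c["rvec"])[0]; t=np.array(c["tvec"]).ravel()
    d=np.c_[np.array(uv,float),np.ones(len(uv))]@np.linalg.inv(c["camera_matrix"]).T@R
    o=-R.T@t
    return o+d*((z-o[2])/d[:,2])[:,None]
def proj(n,p,c=None):
    c=c or arm.calibration(n)
    return cv2.projectPoints(np.array(p,float).reshape(-1,3),c["rvec"],c["tvec"],c["camera_matrix"],None)[0].reshape(-1,2)
def circ(p):
    A=np.c_[2*p[:,:2],np.ones(len(p))]; s=np.linalg.lstsq(A,(p[:,:2]**2).sum(1),rcond=None)[0]
    return s[:2],np.sqrt(s[2]+s[0]**2+s[1]**2)
E
python3 - <<'E'
from h import *
f=lambda pts,o:np.array(pts)/4.+np.array(o)-0.4
S=(230,130);D=(190,135)
for nm,cam,pts,o,z in [("sieve","scene",[(538,232),(651,232),(594,185),(592,265)],S,.115),
("sieve","side",[(465,92),(587,92),(526,46),(526,126)],D,.115),
("bat","scene",[(216,160),(427,160),(322,83),(320,233)],S,.016),
("bat","side",[(58,465),(343,450),(205,352),(185,580)],D,.016),
("empty","scene",[(141,315),(312,315),(227,249),(227,378)],S,.07),
("empty","side",[(477,460),(690,465),(583,374),(583,541)],D,.07),
("catch","scene",[(501,285),(668,285),(582,342),(517,250),(655,255)],S,.07),
("catch","side",[(437,163),(617,160),(526,214),(455,125)],D,.07)]:
    print(nm,cam,circ(back(cam,f(pts,o),z)))
# tab positions
print(back("scene",f([(635,318),(527,247)],S),.07)); print(back("side",f([(475,190),(590,127)],D),.07))
E
```

```text
sieve scene (array([0.43256698, 0.15862002]), np.float64(0.02948987902979893))
sieve side (array([0.43303986, 0.15729379]), np.float64(0.029995745152582347))
bat scene (array([0.63888725, 0.22409872]), np.float64(0.06767605950377593))
bat side (array([0.63898846, 0.22369878]), np.float64(0.0672467431518897))
empty scene (array([0.49835011, 0.34161975]), np.float64(0.0456101523699904))
empty side (array([0.4975331 , 0.34037548]), np.float64(0.045852764838400166))
catch scene (array([0.4331107 , 0.15849146]), np.float64(0.04420500050692275))
catch side (array([0.4329123 , 0.15751948]), np.float64(0.044640984584051885))
[[0.39876846 0.14826786 0.07      ]
 [0.46914404 0.17453088 0.07      ]]
[[0.46813256 0.16940843 0.07      ]
 [0.39571993 0.15439159 0.07      ]]
```

Run:
```python
from h import *
for nm,cam,pt in [("red","scene",(404,231)),("red","side",(378,146)),("blue","scene",(353,243)),("blue","side",(397,178)),("chestR","scene",(419,112)),("lid","scene",(464,32))]:
    p=back(cam,[pt],.095)[0]; v=p[:2]-[.4328,.158]; print(nm,cam,p.round(3),np.hypot(*v).round(3),np.degrees(np.arctan2(v[1],v[0])).round())
s=arm.state(); R=s["ee_rot"]; print(s["time"], s["tool_pos"])
```

```text
red scene [0.32  0.165 0.095] 0.113 177.0
red side [0.305 0.162 0.095] 0.128 178.0
blue scene [0.339 0.268 0.095] 0.145 131.0
blue side [0.323 0.261 0.095] 0.151 137.0
chestR scene [ 0.63  -0.086  0.095] 0.314 -51.0
lid scene [ 0.936 -0.478  0.095] 0.812 -52.0
0.15 [0.24956077 0.67999674 0.21456777]
```

The crops confirm it: the grey sieve sits in the right-hand pot, and its tabs lie along about 20°. Both cameras agree on the sieve at (0.433, 0.158) and the bat at (0.639, 0.224), and the fitted radii are right. I'm moving above the sieve.

>>> arm_command --pt "0.0125 -0.036 0.01 0 0 0 1" --pt "0.025 -0.072 0.02 0 0 0 1" --pt "0.0375 -0.108 0.03 0 0 0 1" --pt "0.05 -0.144 0.04 0 0 0 1" --pt "0.0625 -0.18 0.04 0 0 0 1" --pt "0.075 -0.216 0.04 0 0 0 1" --pt "0.0875 -0.252 0.04 0 0 0 1" --pt "0.1 -0.288 0.04 0 0 0 1" --pt "0.1125 -0.324 0.04 0 0 0 1" --pt "0.125 -0.36 0.04 0 0 0 1" --grip_force 40

```text
time: 0.98
tool_pos: [0.3749, 0.3186, 0.2555]
ee_rot: [[-0.939, 0.344, -0.0], [0.344, 0.939, -0.0], [0.0, -0.0, -1.0]]
force: [1.4, 0.0, 0.4]
opening: 0.0854
```

>>> arm_command --pt "0.0145 -0.0365 0 0 0 0 1" --pt "0.029 -0.073 0 0 0 0 1" --pt "0.0435 -0.11 0 0 0 0 1" --pt "0.053 -0.145 0 0 0 0 1" --pt "0.058 -0.163 -0.01 0 0 0 1" --pt "0.058 -0.163 -0.02 0 0 0 1" --pt "0.058 -0.163 -0.03 0 0 0 1" --pt "0.058 -0.163 -0.03 0 0 0 1" --pt "0.058 -0.163 -0.03 0 0 0 1"

```text
time: 1.73
tool_pos: [0.4324, 0.1574, 0.2252]
ee_rot: [[-0.939, 0.345, -0.001], [0.345, 0.939, -0.001], [0.001, -0.001, -1.0]]
force: [0.1, 0.3, 0.0]
opening: 0.0855
```

Run:
```python
from h import *
s=arm.state(); c=arm.calibration("wrist")
cv2.imwrite("pics/wrist1.png",cv2.cvtColor(arm.read_camera("wrist"),cv2.COLOR_RGB2BGR))
print(s["time"],s["tool_pos"],s["ee_rot"],s["joint_positions"],s["force"])
print(proj("wrist",[[.4328,.158,.115]],c))
```

```text
1.7333 [0.43237056 0.15739532 0.22520259] [[-9.38744001e-01  3.44613029e-01 -1.24956416e-03]
 [ 3.44613964e-01  9.38744281e-01 -6.25243681e-04]
 [ 9.57554085e-04 -1.01756101e-03 -9.99999024e-01]] [-34.75916141  14.26266971  10.98168918 125.02354049  -4.08733436
  41.11693267  48.81896838] [0.10227037 0.26360921 0.03620905]
[[320.62737533 193.12306012]]
```

View pics/wrist1.png

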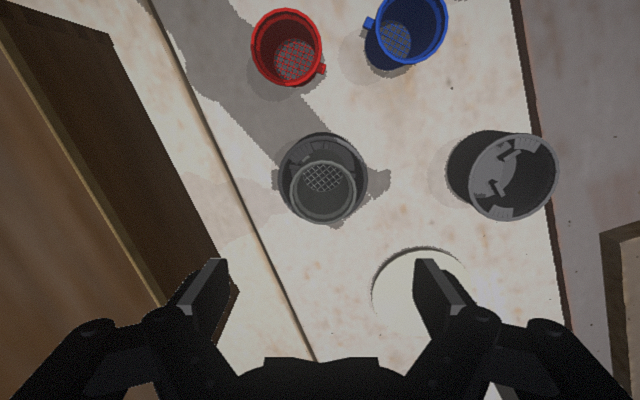

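The wrist view shows the steel rim centred at about (323,192). The prediction was (320.6,193), so the alignment is within 2 mm. Descending to straddle the rim.

>>> arm_command --pt "0 0 -0.02 0 0 0 1" --pt "0 0 -0.045 0 0 0 1" --pt "0 0.001 -0.07 0 0 0 1" --pt "0 0.001 -0.09 0 0 0 1" --pt "0 0.001 -0.105 0 0 0 1" --pt "0 0.001 -0.115 0 0 0 1" --pt "0 0.001 -0.12 0 0 0 1" --pt "0 0.001 -0.12 0 0 0 1"

```text
time: 2.45
tool_pos: [0.4327, 0.1591, 0.1051]
ee_rot: [[-0.939, 0.344, -0.001], [0.344, 0.939, -0.0], [0.001, -0.001, -1.0]]
force: [0.4, 0.4, 0.3]
opening: 0.0855
```

Run:
```python
from h import *
s=arm.state()
im=cv2.cvtColor(arm.read_camera("wrist"),cv2.COLOR_RGB2BGR); im2=cv2.cvtColor(arm.read_camera("side"),cv2.COLOR_RGB2BGR)
print(s["time"],s["tool_pos"],s["force"])
cv2.imwrite("pics/d1.png",np.vstack([cv2.resize(im[100:400,120:520],(800,600))[::2,::2],cv2.resize(im2[90:240,220:420],(400,300))]))
```

```text
2.45 [0.43271555 0.15905382 0.10507402] [0.43654275 0.44831956 0.26309674]
```

View pics/d1.png

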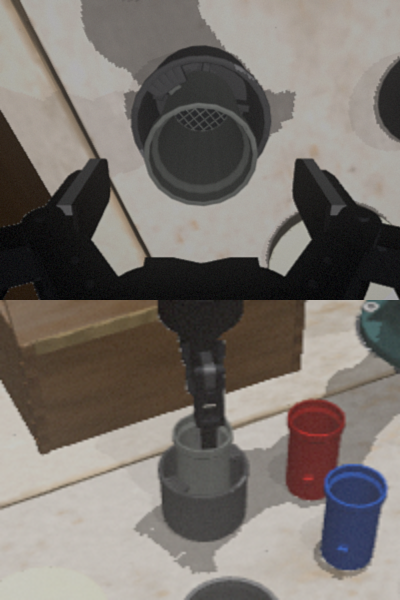

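Run:
```python
from h import *
c=arm.calibration("wrist"); s=arm.state(); R=s["ee_rot"]; t=s["tool_pos"]
print(proj("wrist",[[.4328,.158,.115]],c))
L=[t+R@np.array([x,sy*.0425,z]) for sy in(-1,1) for x in(-.011,.011) for z in (-.013,.004,.017)]
print(proj("wrist",L,c).round())
print(back("wrist",[(321,255),(265,255),(377,255),(321,204),(321,306)],.115,c), R.T@(cv2.Rodrigues(c["rvec"])[0].T@-np.array(c["tvec"]).ravel()-t))
```

```text
[[316.60952522 254.79371338]]
[[238. 278.]
 [245. 262.]
 [250. 252.]
 [234. 239.]
 [242. 226.]
 [247. 218.]
 [400. 278.]
 [393. 262.]
 [388. 252.]
 [404. 239.]
 [396. 226.]
 [391. 218.]]
[[0.43370611 0.16012028 0.115     ]
 [0.42358416 0.13254931 0.115     ]
 [0.44383199 0.18770194 0.115     ]
 [0.40729197 0.16979535 0.115     ]
 [0.46312885 0.14934322 0.115     ]] [ 0.07666083  0.00094221 -0.15851688]
```

Run:
```python
from h import *
im=cv2.cvtColor(arm.read_camera("wrist"),cv2.COLOR_RGB2BGR)
im=cv2.convertScaleAbs(im,alpha=2.2,beta=15)
cv2.imwrite("pics/d2.png",cv2.resize(im[190:390,190:450],None,fx=3,fy=3,interpolation=cv2.INTER_CUBIC))
```

```text
(no output)
```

View pics/d2.png

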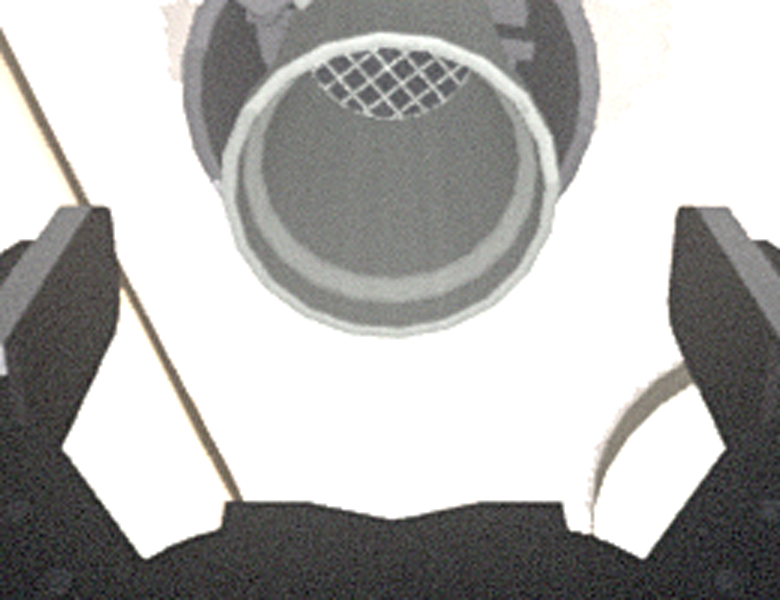

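Run:
```python
from h import *
c=arm.calibration("wrist"); s=arm.state(); R=s["ee_rot"]; t=s["tool_pos"]
for z in (-.03,-.025,-.02,-.015,-.01,0):
    print(z,proj("wrist",[t+R@np.array([x,.0427,z]) for x in(.011,-.011)],c).round().tolist())
```

```text
-0.03 [[413.0, 255.0], [409.0, 297.0]]
-0.025 [[410.0, 250.0], [407.0, 291.0]]
-0.02 [[408.0, 245.0], [404.0, 285.0]]
-0.015 [[405.0, 241.0], [402.0, 280.0]]
-0.01 [[402.0, 237.0], [399.0, 275.0]]
0 [[398.0, 229.0], [395.0, 265.0]]
```

Run:
```python
from h import *
s=arm.state(); R=s["ee_rot"]; t=s["tool_pos"]
for sy in(-1,1):
  for z in (-.03,-.015,0,.017):
    print(sy,z,proj("side",[t+R@np.array([0,sy*y,z]) for y in(.0427,.057)]).round().tolist())
im=cv2.cvtColor(arm.read_camera("side"),cv2.COLOR_RGB2BGR)
im=cv2.convertScaleAbs(im,alpha=1.8,beta=15)
im2=cv2.cvtColor(arm.read_camera("scene"),cv2.COLOR_RGB2BGR)
im2=cv2.convertScaleAbs(im2,alpha=1.8,beta=15)
cv2.imwrite("pics/d3.png",cv2.resize(im[90:220,270:370],None,fx=4,fy=4,interpolation=cv2.INTER_CUBIC))
cv2.imwrite("pics/d4.png",cv2.resize(im2[100:250,300:450],None,fx=4,fy=4,interpolation=cv2.INTER_CUBIC))
```

```text
-1 -0.03 [[319.0, 134.0], [318.0, 130.0]]
-1 -0.015 [[319.0, 140.0], [318.0, 136.0]]
-1 0 [[319.0, 146.0], [318.0, 142.0]]
-1 0.017 [[319.0, 153.0], [318.0, 148.0]]
1 -0.03 [[324.0, 163.0], [325.0, 168.0]]
1 -0.015 [[324.0, 169.0], [325.0, 174.0]]
1 0 [[324.0, 175.0], [325.0, 180.0]]
1 0.017 [[324.0, 181.0], [325.0, 186.0]]
```

View pics/d3.png

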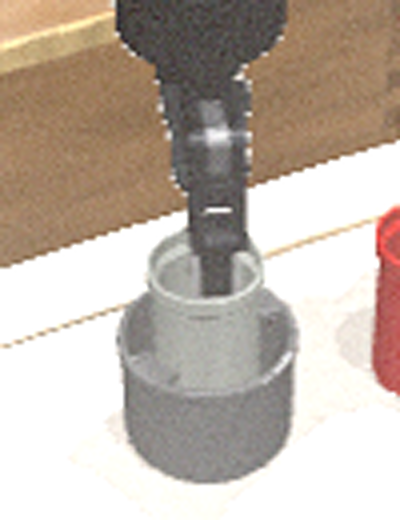

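View pics/d4.png

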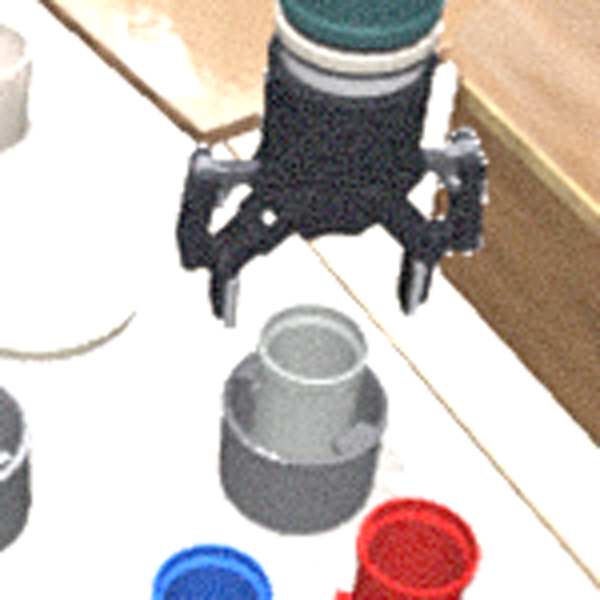

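Run:
```python
from h import *
s=arm.state(); R=s["ee_rot"]; t=s["tool_pos"]
P=lambda n:(lambda c:c["camera_matrix"]@np.c_[cv2.Rodrigues(c["rvec"])[0],np.array(c["tvec"]).reshape(3,1)])(arm.calibration(n))
def tri(a,b,ua,ub):
    X=cv2.triangulatePoints(P(a),P(b),np.array(ua,float).reshape(2,1),np.array(ub,float).reshape(2,1)); return (X[:3]/X[3]).ravel()
for a,b,ua,ub in [("scene","side",(357,181),(323.5,164)),("scene","wrist",(357,181),(416,275)),("scene","wrist",(402,178),(228,275)),("side","wrist",(323.5,164),(416,275))]:
    x=tri(a,b,ua,ub); print(a,b,x.round(4),(R.T@(x-t)).round(4), proj(a,x)-ua)
print(t)
```

```text
scene side [0.4489 0.2002 0.1334] [-0.0003  0.0441 -0.027 ] [[ 0.22006847 -0.33532816]]
scene wrist [0.4488 0.2013 0.1339] [ 0.0002  0.045  -0.0274] [[-0.18665668 -0.29496643]]
scene wrist [0.4218 0.111  0.1257] [-0.0056 -0.0491 -0.0194] [[-1.15168748  0.21533345]]
side wrist [0.4496 0.2012 0.1349] [-0.0006  0.0452 -0.0285] [[0.08418075 0.0441977 ]]
[0.43352144 0.15899626 0.10636373]
```

All three cameras put the open fingertips at z≈0.134, about 27 mm behind the TCP. The stated geometry puts them about 4 mm ahead of it. I trust the pictures here, so I'll lower in a small step and check again.

>>> arm_command --pt "0 0 -0.008 0 0 0 1" --pt "0 0 -0.016 0 0 0 1" --pt "0 0 -0.022 0 0 0 1" --pt "0 0 -0.022 0 0 0 1"

```text
time: 3.03
tool_pos: [0.4318, 0.1582, 0.0821]
ee_rot: [[-0.939, 0.345, -0.002], [0.345, 0.939, -0.001], [0.002, -0.002, -1.0]]
force: [-0.9, 0.4, 0.2]
opening: 0.0855
```

```bash
cat > look.py <<'E'
from h import *
import sys
n=sys.argv[1]; s=arm.state(); c=arm.calibration("wrist"); ims=[]
for cam,(r0,r1,c0,c1) in {"side":(90,220,270,400),"scene":(110,240,310,440)}.items():
    im=cv2.convertScaleAbs(cv2.cvtColor(arm.read_camera(cam),cv2.COLOR_RGB2BGR),alpha=1.8,beta=15)
    ims.append(cv2.resize(im[r0:r1,c0:c1],(400,400),interpolation=cv2.INTER_CUBIC))
cv2.imwrite(f"pics/{n}.png",np.hstack(ims))
print(s["time"],s["tool_pos"].round(4),s["force"].round(2),s["opening"])
E
python3 look.py e1
```

```text
3.0333 [0.4318 0.1582 0.0821] [-0.91  0.36  0.18] 0.08552711685720522
```

View pics/e1.png

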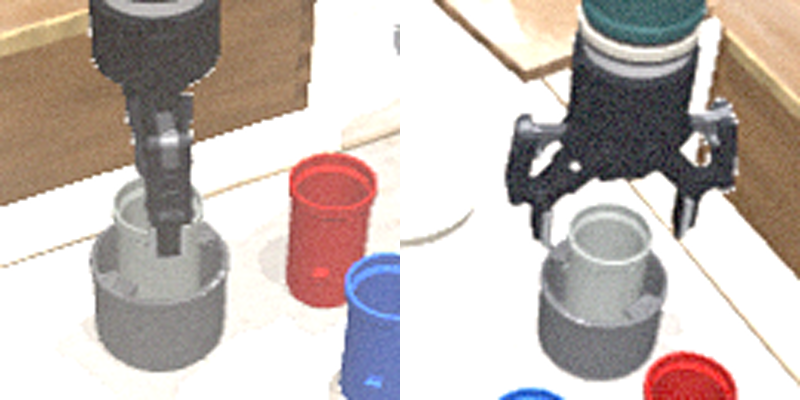

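The fingertips are now at z≈0.112, level with the rim top and clear on both sides. I'll go another 12 mm and close.

>>> arm_command --pt "0.001 0 -0.006 0 0 0 1" --pt "0.001 0 -0.012 0 0 0 1" --pt "0.001 0 -0.012 0 0 0 1"

```text
time: 3.38
tool_pos: [0.4334, 0.1584, 0.0706]
ee_rot: [[-0.939, 0.345, -0.001], [0.345, 0.939, -0.001], [0.001, -0.001, -1.0]]
force: [0.7, -0.1, 1.0]
opening: 0.0854
```

>>> arm_command --pt "0 0 0 0 0 0 0.4" --pt "0 0 0 0 0 0 0.2" --pt "0 0 0 0 0 0 0" --pt "0 0 0 0 0 0 -0.2" --pt "0 0 0 0 0 0 -0.4" --pt "0 0 0 0 0 0 -0.4" --pt "0 0 0 0 0 0 -0.4" --pt "0 0 0 0 0 0 -0.4" --grip_force 40

```text
time: 4.05
tool_pos: [0.4339, 0.1584, 0.0723]
ee_rot: [[-0.939, 0.345, 0.0], [0.345, 0.939, 0.0], [-0.0, 0.0, -1.0]]
force: [-1.5, -0.4, 7.3]
opening: 0.057
```

```bash
python3 look.py e2
```

```text
4.05 [0.4339 0.1584 0.0723] [-1.47 -0.4   7.31] 0.056996159264049995
```

View pics/e2.png

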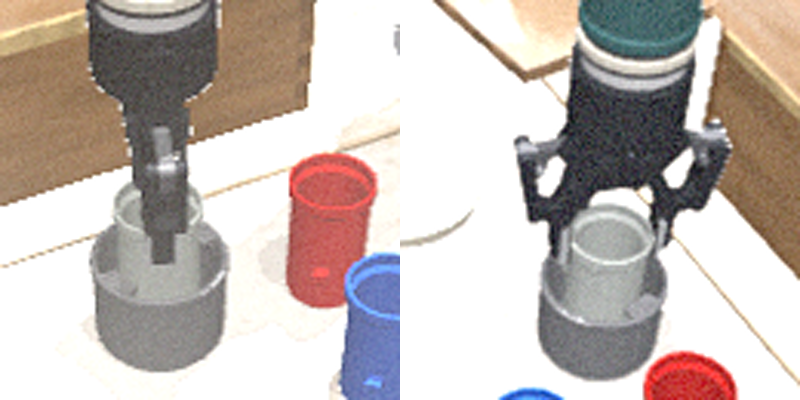

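Run:
```python
from h import *
s=arm.state(); R=s["ee_rot"]; t=s["tool_pos"]
c=arm.calibration("wrist")
im=cv2.cvtColor(arm.read_camera("wrist"),cv2.COLOR_RGB2BGR)
im=cv2.convertScaleAbs(im,alpha=2.2,beta=15)
cv2.imwrite("pics/e3.png",cv2.resize(im[190:390,190:450],None,fx=3,fy=3,interpolation=cv2.INTER_CUBIC))
for z in (-.04,-.03,-.02,-.01,0): print(z,[( (proj("wrist",t+R@np.array([x,sy*.0295,z]),c)[0]-[190,190])*3).round().tolist() for sy in(-1,1) for x in (.011,-.011)])
print(s["opening"],s["torque"])
```

```text
-0.04 [[175.0, 227.0], [185.0, 360.0], [596.0, 227.0], [586.0, 360.0]]
-0.03 [[190.0, 194.0], [199.0, 320.0], [582.0, 194.0], [574.0, 320.0]]
-0.02 [[202.0, 165.0], [210.0, 285.0], [570.0, 165.0], [563.0, 285.0]]
-0.01 [[213.0, 140.0], [221.0, 254.0], [560.0, 140.0], [553.0, 254.0]]
0 [[223.0, 117.0], [230.0, 226.0], [551.0, 117.0], [545.0, 226.0]]
0.05677813497890851 [-0.24468858  0.28895622 -0.013744  ]
```

View pics/e3.png

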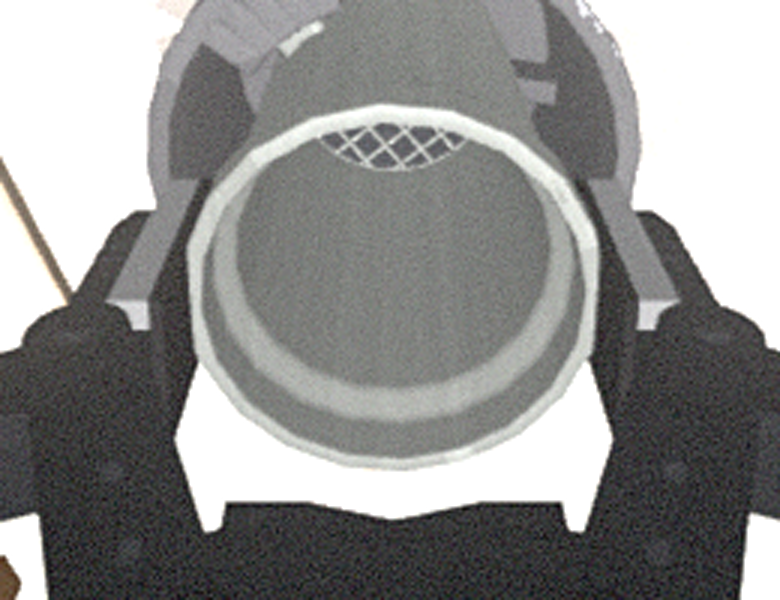

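The rim is centred between the pads, the palm is clear, and the pads extend below the rim. I'll take off the 7 N preload with a 2 mm rise, then twist −60°.

>>> arm_command --pt "0 0 0.002 0 0 0 -0.4" --pt "0 0 0.002 0 0 -6 -0.4" --pt "0 0 0.002 0 0 -12 -0.4" --pt "0 0 0.002 0 0 -18 -0.4" --pt "0 0 0.002 0 0 -24 -0.4" --pt "0 0 0.002 0 0 -30 -0.4" --grip_force 60

```text
time: 4.7
tool_pos: [0.4337, 0.1587, 0.0735]
ee_rot: [[-0.637, 0.771, -0.0], [0.771, 0.637, 0.0], [0.0, 0.0, -1.0]]
force: [-0.4, 0.5, -1.6]
opening: 0.056
```

>>> arm_command --pt "0 0 0 0 0 -6 -0.4" --pt "0 0 0 0 0 -12 -0.4" --pt "0 0 0 0 0 -18 -0.4" --pt "0 0 0 0 0 -24 -0.4" --pt "0 0 0 0 0 -30 -0.4" --pt "0 0 0 0 0 -30 -0.4" --pt "0 0 0 0 0 -30 -0.4"

```text
time: 5.28
tool_pos: [0.4337, 0.1587, 0.0735]
ee_rot: [[-0.174, 0.985, -0.0], [0.985, 0.174, -0.0], [-0.0, -0.0, -1.0]]
force: [0.3, -0.6, -1.9]
opening: 0.0563
```

```bash
python3 look.py f1
python3 - <<'E'
from h import *
s=arm.state(); print(s["torque"],s["joint_positions"])
im=cv2.cvtColor(arm.read_camera("wrist"),cv2.COLOR_RGB2BGR)
im=cv2.convertScaleAbs(im,alpha=2.2,beta=15)
cv2.imwrite("pics/f2.png",cv2.resize(im[190:390,190:450],None,fx=3,fy=3,interpolation=cv2.INTER_CUBIC))
E
```

```text
5.2833 [0.4337 0.1587 0.0735] [ 0.3  -0.57 -1.88] 0.05633136307558727
[-0.02054322 -0.01361807 -0.0331014 ] [-41.42197976  31.43265604  21.13764047 132.00935189 -31.37699277
  21.18446487  16.43955732]
```

View pics/f1.png

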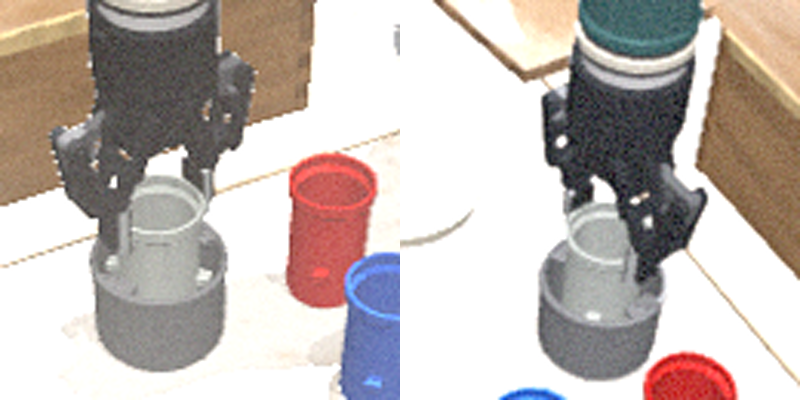

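View pics/f2.png

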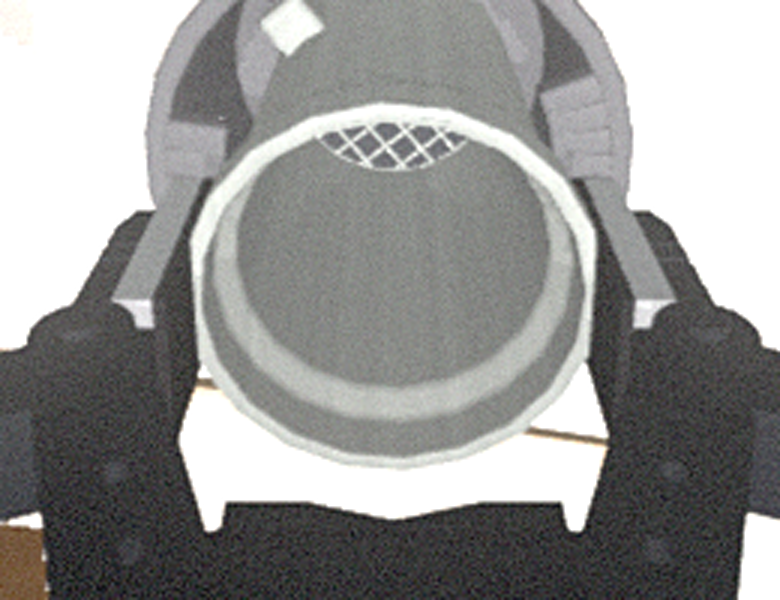

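The bright lug at (292,25) stayed fixed to the gripper and now sits between the pot tabs, which are at (190,140) and (580,130). The pot did not turn. I'll lift slowly at first.

>>> arm_command --pt "0 0 0.004 0 0 0 -0.4" --pt "0 0 0.008 0 0 0 -0.4" --pt "0 0 0.012 0 0 0 -0.4" --pt "0 0 0.012 0 0 0 -0.4"

```text
time: 5.77
tool_pos: [0.4344, 0.1587, 0.0864]
ee_rot: [[-0.171, 0.985, 0.002], [0.985, 0.171, 0.001], [0.0, 0.002, -1.0]]
force: [-0.4, 0.3, -1.3]
opening: 0.0566
```

```bash
python3 look.py g1
```

```text
5.7667 [0.4344 0.1587 0.0864] [-0.39  0.26 -1.25] 0.056566918485452644
```

View pics/g1.png

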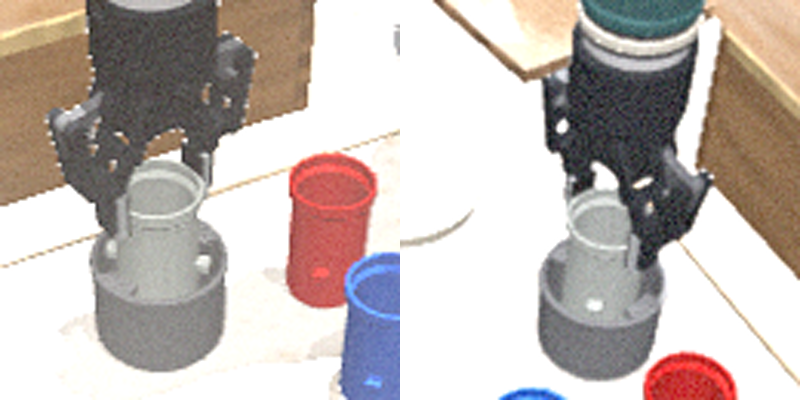

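The sieve rises while the pot stays put, and the force is only the sieve's weight (−1.3 N). Lifting it clear.

>>> arm_command --pt "0 0 0.012 0 0 0 -0.4" --pt "0 0 0.026 0 0 0 -0.4" --pt "0 0 0.04 0 0 0 -0.4" --pt "0 0 0.055 0 0 0 -0.4" --pt "0 0 0.07 0 0 0 -0.4" --pt "0 0 0.085 0 0 0 -0.4" --pt "0 0 0.1 0 0 0 -0.4" --pt "0 0 0.11 0 0 0 -0.4" --pt "0 0 0.11 0 0 0 -0.4"

```text
time: 6.62
tool_pos: [0.435, 0.159, 0.1971]
ee_rot: [[-0.171, 0.985, 0.003], [0.985, 0.171, 0.002], [0.001, 0.003, -1.0]]
force: [0.2, 0.2, -1.8]
opening: 0.0559
```

```bash
python3 look.py g2
```

```text
6.6167 [0.435  0.159  0.1971] [ 0.16  0.21 -1.83] 0.05592914454094183
```

View pics/g2.png

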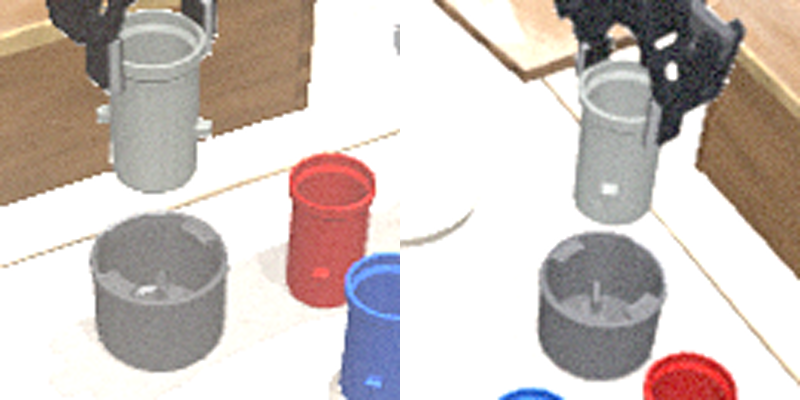

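The sieve is free and held upright, and the pot is still standing. Moving over the bat.

>>> arm_command --pt "0.02 0.006 0 0 0 0 -0.4" --pt "0.05 0.016 0 0 0 0 -0.4" --pt "0.085 0.027 0 0 0 0 -0.4" --pt "0.12 0.038 0 0 0 0 -0.4" --pt "0.155 0.049 0 0 0 0 -0.4" --pt "0.185 0.059 -0.01 0 0 0 -0.4" --pt "0.2 0.064 -0.03 0 0 0 -0.4" --pt "0.205 0.065 -0.06 0 0 0 -0.4" --pt "0.205 0.065 -0.085 0 0 0 -0.4" --pt "0.205 0.065 -0.1 0 0 0 -0.4"

```text
time: 7.55
tool_pos: [0.6362, 0.223, 0.0904]
ee_rot: [[-0.171, 0.985, -0.007], [0.985, 0.171, -0.002], [-0.001, -0.007, -1.0]]
force: [-1.6, 0.2, -1.0]
opening: 0.0562
```

>>> arm_command --pt "0 0 -0.005 0 0 0 -0.4" --pt "0 0 -0.01 0 0 0 -0.4" --pt "0 0 -0.01 0 0 0 -0.4"

```text
time: 7.8
tool_pos: [0.6385, 0.2233, 0.085]
ee_rot: [[-0.171, 0.985, -0.001], [0.985, 0.171, -0.0], [-0.0, -0.001, -1.0]]
force: [0.1, -1.0, -1.8]
opening: 0.0563
```

```bash
sed -e 's/(90,220,270,400)/(140,300,160,320)/;s/(110,240,310,440)/(60,220,230,390)/' look.py > look2.py; python3 look2.py i1
```

```text
7.8 [0.6385 0.2233 0.085 ] [ 0.1  -1.01 -1.82] 0.05626229174617754
```

View pics/i1.png

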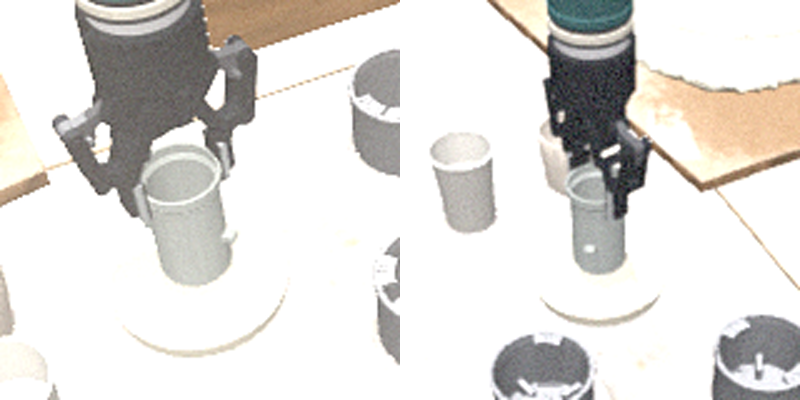

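The sieve hangs upright over the centre of the bat with its foot about 15 mm above it. Lowering gently until contact.

>>> arm_command --pt "0 0 -0.004 0 0 0 -0.4" --pt "0 0 -0.008 0 0 0 -0.4" --pt "0 0 -0.011 0 0 0 -0.4" --pt "0 0 -0.014 0 0 0 -0.4" --pt "0 0 -0.014 0 0 0 -0.4" --pt "0 0 -0.014 0 0 0 -0.4"

```text
time: 8.4
tool_pos: [0.6386, 0.2236, 0.0713]
ee_rot: [[-0.171, 0.985, -0.0], [0.985, 0.171, -0.0], [-0.0, -0.0, -1.0]]
force: [-0.7, 0.3, -0.7]
opening: 0.056
```

>>> arm_command --pt "0 0 -0.001 0 0 0 -0.4" --pt "0 0 -0.002 0 0 0 -0.4" --pt "0 0 -0.002 0 0 0 -0.4"

```text
time: 8.65
tool_pos: [0.6388, 0.2236, 0.0694]
ee_rot: [[-0.171, 0.985, -0.0], [0.985, 0.171, -0.0], [-0.0, -0.0, -1.0]]
force: [1.1, -0.7, -2.3]
opening: 0.0559
```

>>> arm_command --pt "0 0 -0.001 0 0 0 -0.4" --pt "0 0 -0.002 0 0 0 -0.4" --pt "0 0 -0.002 0 0 0 -0.4"

```text
time: 8.9
tool_pos: [0.6391, 0.2236, 0.0688]
ee_rot: [[-0.171, 0.985, 0.0], [0.985, 0.171, 0.001], [0.001, 0.0, -1.0]]
force: [-2.1, -0.7, 5.9]
opening: 0.0558
```

>>> arm_command --pt "0 0 -0.001 0 0 0 -0.4" --pt "0 0 -0.001 0 0 0 -0.4"

```text
time: 9.07
tool_pos: [0.6391, 0.2237, 0.0687]
ee_rot: [[-0.171, 0.985, -0.0], [0.985, 0.171, 0.001], [0.001, 0.0, -1.0]]
force: [-3.4, -1.0, 10.3]
opening: 0.0564
```

There is firm contact (+10 N) at the expected height. I'll relax slightly, then open slowly.

>>> arm_command --pt "0 0 0.002 0 0 0 -0.4" --pt "0 0 0.002 0 0 0 0.3" --pt "0 0 0.002 0 0 0 0.4" --pt "0 0 0.002 0 0 0 0.5" --pt "0 0 0.002 0 0 0 0.7" --pt "0 0 0.002 0 0 0 1" --pt "0 0 0.002 0 0 0 1" --pt "0 0 0.002 0 0 0 1" --pt "0 0 0.002 0 0 0 1" --grip_force 20

```text
time: 9.82
tool_pos: [0.6388, 0.2236, 0.0684]
ee_rot: [[-0.171, 0.985, -0.0], [0.985, 0.171, -0.0], [-0.0, -0.0, -1.0]]
force: [-0.2, 0.1, 0.0]
opening: 0.0853
```

```bash
python3 look2.py j1
```

```text
9.8167 [0.6388 0.2236 0.0684] [-0.2   0.08  0.02] 0.08530009166532458
```

View pics/j1.png

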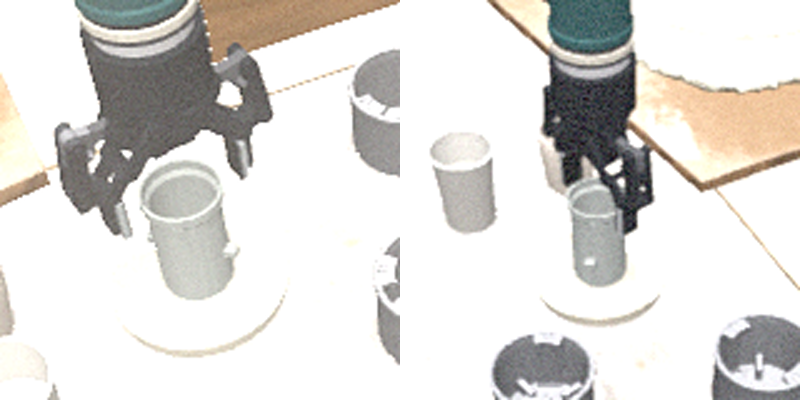

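The sieve is released and standing upright, with the fingers clear of it. Retreating straight up.

>>> arm_command --pt "0 0 0.01 0 0 0 1" --pt "0 0 0.025 0 0 0 1" --pt "0 0 0.045 0 0 0 1" --pt "0 0 0.07 0 0 0 1" --pt "0 0 0.1 0 0 0 1" --pt "0 0 0.13 0 0 0 1" --pt "0 0 0.16 0 0 0 1" --pt "0 0 0.18 0 0 0 1" --pt "0 0 0.18 0 0 0 1" --pt "0 0 0.18 0 0 0 1"

```text
time: 10.75
tool_pos: [0.64, 0.2235, 0.2516]
ee_rot: [[-0.171, 0.985, 0.004], [0.985, 0.171, 0.002], [0.001, 0.005, -1.0]]
force: [0.1, 0.3, -0.1]
opening: 0.0855
```

Run:
```python
from h import *
s=arm.state(); print(s["time"],s["tool_pos"],s["force"],np.abs(s["qvel"]).max())
ims=[]
for cam in("side","scene"):
    im=cv2.cvtColor(arm.read_camera(cam),cv2.COLOR_RGB2BGR); cv2.imwrite(f"pics/k_{cam}.png",im)
    r,c=(130,180) if cam=="side" else (90,240)
    ims.append(cv2.resize(im[r:r+180,c:c+200],(400,360),interpolation=cv2.INTER_CUBIC))
cv2.imwrite("pics/k.png",np.hstack(ims))
```

```text
10.75 [0.63999765 0.22353259 0.2516453 ] [ 0.10154515  0.34899288 -0.07049311] 2.627192271726771
```

View pics/k.png

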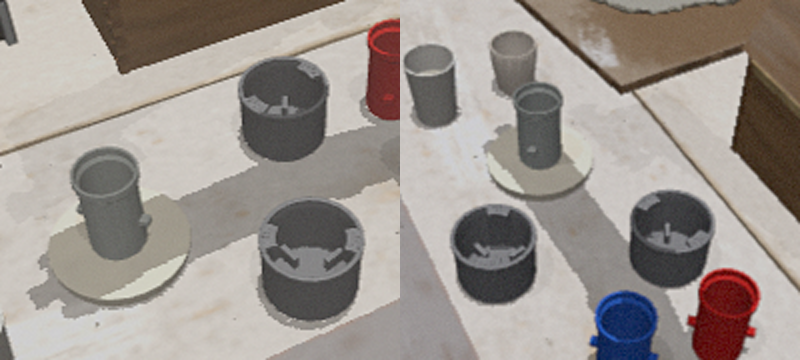

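Run:
```python
from h import *
S=lambda u,v:((u-400)/2+240,v/2+90); D=lambda u,v:(u/2+180,v/2+130)
print("sieve rim",back("side",[D(105,170)],.111)[0],back("scene",[S(538,98)],.111)[0])
print("catch",back("side",[D(284,87)],.07)[0],back("scene",[S(672,223)],.07)[0])
print("empty",back("side",[D(312,230)],.07)[0],back("scene",[S(495,237)],.07)[0])
arm.close_job()
```

```text
sieve rim [0.63777986 0.22273667 0.111     ] [0.63832137 0.22375126 0.111     ]
catch [0.43286325 0.15942751 0.07      ] [0.4289662  0.16079276 0.07      ]
empty [0.49345838 0.33465005 0.07      ] [0.49437632 0.34049898 0.07      ]
the job is handed in; nothing more can be done
```

I gripped the steel sieve by its rim in the right-hand pot and twisted it −60°. I then lifted it out, lowered it onto the bat until I felt contact, released it and backed away. The job was handed in at about 10.9 s; the limit is 48 s.

**Last checks:**
- **Sieve:** it stands upright, about 1–2 mm from the bat's centre. The rim is at (0.638, 0.223) and the bat at (0.639, 0.224).
- **Pots:** both are upright, and my rough centre readings agree with where they stood to within about 7 mm.
- **Robot:** the gripper is open well above the bat, at TCP z = 0.25 m, with no contact force. The arm still had a small residual speed (2.6°/s at the fastest joint) two camera pictures before hand-in.

**One disagreement:** when open, the fingertips measured about 27 mm behind the TCP in all three cameras. The stated geometry puts them about 4 mm ahead of it. I followed the cameras, so I went about 34 mm lower than planned before closing. The opening then read 56–57 mm on the 60 mm rim, and the sieve did not slip.

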